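# Build a spacer stack up to the height gauge's pointer

### The job

Build up a stack of the aluminium spacer plates on the foot of the height gauge, each lying flat, centred on the free part of the foot and lengthwise in line with the pointer, and stop when the top of the stack is level with the top of the pointer. Leave any spacer you do not need lying flat on the bench.

Things in the scene. Friction and masses are not known exactly. Their poses are not given: they have to be found in the camera images.
- mark (a point): fixed dark steel height gauge: foot 165 x 80 x 12 mm; 16 mm post at one end, 82 mm tall, its collar carrying a pointer out over the foot. Point: mid front edge of the pointer's top face, 60 mm above the bench, 48 mm above the foot's top; x: the way the pointer points, z up. Post axis 26 mm behind (-x). Stack centre belongs 62 mm ahead (+x) on the free foot, spacers' length along x
- spacer_a_mid (a point): one of three alike loose bare aluminium spacer plates, 90 x 50 x 24 mm (x, y, z), two small dark screw holes on top, about 0.3 kg, lying flat on the bench, turned any way. Point: its centre, 12 mm above its underside; x along the 90 mm length, y across the 50 mm width, z up
- spacer_b_mid (a point): one of three alike loose bare aluminium spacer plates, 90 x 50 x 24 mm (x, y, z), two small dark screw holes on top, about 0.3 kg, lying flat on the bench, turned any way. Point: its centre, 12 mm above its underside; x along the 90 mm length, y across the 50 mm width, z up
- spacer_c_mid (a point): one of three alike loose bare aluminium spacer plates, 90 x 50 x 24 mm (x, y, z), two small dark screw holes on top, about 0.3 kg, lying flat on the bench, turned any way. Point: its centre, 12 mm above its underside; x along the 90 mm length, y across the 50 mm width, z up
Mind the look-alikes: they are no part of the job. Leave any green look-alike of the part that bears spacer_a_mid alone.

How it is judged:
By the outcome, as a careful person would: the job done as asked, in the order asked, and still so for the second after the job is handed in, with the robot touching nothing.
It also fails if it takes over 58 s, if anything falls off the work surface, if the arm or the gripper's body presses on something with over 40 N, if the wrist force passes 120 N, or if a joint passes its speed limit or range.

### The arm

A 6-joint arm with a two-finger parallel gripper is mounted at the origin on the work surface. World frame = base frame: x ahead of the robot, y to its left, z up, the work surface at z = 0. Lengths are in mm, angles in rad, forces in N, time in s.
With the tool pointing down it reaches from about 300 to 775 mm from the base axis. Payload 14.6 kg.
Tool frame: the origin (TCP) lies midway between the tips of the shut fingers; the grasp point (between the pads) lies 19 mm behind it; y points along the fingers, z is the direction in which the jaws open and shut, and the axes are right-handed (so a half turn about y gives the same grasp; the last joint's range is limited). The gripper opens to 94 mm and grips with 3 to 60 N. Pads are 16 mm wide; open, the fingers measure 119 mm over their backs; the gripper's body (75 mm by 177 mm) begins 78 mm behind the grasp point.
Start: joints at [-1.217, 0.3, 1.521, -0, 1.321, -0.067], TCP at [224.662, -502.012, 205.446] pointing down, gripper open.
Joint ranges: [-3.03, 3.03], [-0.79, 2.21], [0.23, 2.52], [-1.04, 4.18], [0, 3.07], [-2.55, 2.55]. Speed limits (rad/s): [2.22, 2.22, 2.57, 3.14, 3.14, 3.14].

### API

Orientations are given as [roll, pitch, yaw] about the fixed x, y, z axes, in that order (R = Rz(yaw) Ry(pitch) Rx(roll)).
In Python, from cell import manip gives the robot as it stands.
- The arm moves only by the tool play_rows, never from a script. Its argument "series" is a list of rows, each a list of 3 entries, a list of its own where there are three numbers: the shift along the tool's x, y, z in m, then the turn about the tool's y in rad, then the closure, from 0 (fully open) to 1 (shut). In form: [[[dx, dy, dz], twist, grip], ...]. A call has 1 to 20 rows; each row is the pose to reach, as a shift and turn from the pose measured when the call began, along the tool's axes at that moment; what a row does not reach only later rows make up. A row lasts 1/10 s, in which the tool goes at most 50 mm and 8.59 degrees, less where a joint would pass 70% of its speed; a pose out of reach is approached as far as the arm can. A call with a gripper value outside its range is refused whole. The fingers move at their own pace and stop on an object; "squeeze" is the grip in N (left out, the last holds). Time passes only in rows, so rows that repeat a pose let the fingers close. It gives the time, the measured TCP pose, the force and the opening at its end, in the units of the state.
- manip.read_state(): the state, without advancing time (a new reading comes with each control period).
- manip.camera(name): name is "scene" or "top" or "wrist"; returns the picture (400x640x3 uint8, red, green, blue); there is no depth.
- manip.camera_params(name): a dict with "K" (3x3 intrinsics, pixels), "rvec" (rotation vector, rad) and "tvec" (3), from world to camera coordinates, as OpenCV has them. Camera axes: x right, y down, z forward; pixel columns grow to the right and rows downward; lengths in mm; the calibration is good to about 2 mm. A picture is of the moment at which its call begins: read the wrist's pose just before it. camera_params takes no time and is no camera call; for the wrist camera it gives the pose at the moment of the call.
- manip.sign_off(): hands the job in, once; it reports no verdict.
The state is a dict: "clock": time; "joints": joint angles; "qd": joint speeds; "effort": joint torques, N m; "eef_pos": TCP position; "eef_rot": TCP orientation; "wrist_force": force on the tool from outside, world axes, zero at the start; "moment": the same for the moment, N m; "finger_gap": finger opening in mm.
Only numpy, scipy, OpenCV 4.12 (cv2) and the standard library are available. Lean on these libraries where they do the work, as an engineer would, in place of code of your own. Each camera call takes 0.05 s, during which the arm holds its last target. There are 200 camera calls.

## Working session

There is one attempt and no reset: what is moved stays moved. The work goes in short steps, Python scripts to look and compute and a tool call to move; the robot and the scene stay as the last step left them, time stands still between calls to the robot, and variables do not carry over. Pictures are saved under pics/ and viewed, about 8 in all and at most 12, crops included, and the job is handed in when it is done.

Besides the shell and the picture viewer there is one more tool, called after "Request:" in YAML: its name, and indented under it one key for each argument. play_rows: Moves the arm, as the interface text tells. Its arguments: {"type":"object","properties":{"series":{"type":"array","items":{"type":"array"}},"squeeze":{"type":"number"}},"required":["series"]}

```bash
mkdir -p pics; ls
python3 - <<'E'
from cell import manip
import cv2,numpy as np
s=manip.read_state();print(s)
for n in("top","scene"):
    im=manip.camera(n);cv2.imwrite(f"pics/{n}0.png",im[:,:,::-1]);p=manip.camera_params(n);print(n,p)
print(manip.camera_params("wrist"))
E
```

```text
pics
{'clock': 0.0, 'joints': array([-1.21657137e+00,  3.00461287e-01,  1.52159094e+00, -1.60538730e-05,
        1.32069517e+00, -6.66093493e-02]), 'qd': array([ 2.25695136e-04,  2.91591459e-04, -1.89492334e-04,  6.50467725e-04,
       -3.02495650e-04, -9.67019875e-05]), 'effort': array([-6.06427311e-04, -5.31804621e+01, -3.52736878e+01,  7.07556750e-02,
        2.44296261e-02, -1.23195082e-04]), 'eef_pos': array([ 224.58341942, -501.76649233,  204.88754461]), 'eef_rot': array([-1.57194954e+00,  6.13440714e-05, -2.72075440e+00]), 'wrist_force': array([ 0.16951353,  0.74153584, -0.52257539]), 'moment': array([-0.02765965, -0.04170497, -0.01442206]), 'finger_gap': 94.00253533266539}
top {'K': array([[422.88824809,   0.        , 324.11735008],
       [  0.        , 422.88824809, 203.26879743],
       [  0.        ,   0.        ,   1.        ]]), 'rvec': array([ 2.15995786, -2.13660279,  0.16382032]), 'tvec': array([ -49.91061422,  561.29263344, 1081.2510114 ])}
scene {'K': array([[417.22087946,   0.        , 317.00464626],
       [  0.        , 417.22087946, 193.595053  ],
       [  0.        ,   0.        ,   1.        ]]), 'rvec': array([ 1.99660339,  1.83124313, -0.48769994]), 'tvec': array([  -6.01584614, -445.57334678, 1313.15420862])}
{'K': array([[308.98364033,   0.        , 312.85684864],
       [  0.        , 308.98364033, 205.60350212],
       [  0.        ,   0.        ,   1.        ]]), 'rvec': array([-2.43278574,  1.57485662,  0.22510073]), 'tvec': array([-548.4516176 ,  -30.06034068,  392.28880637])}
```

View pics/top0.png

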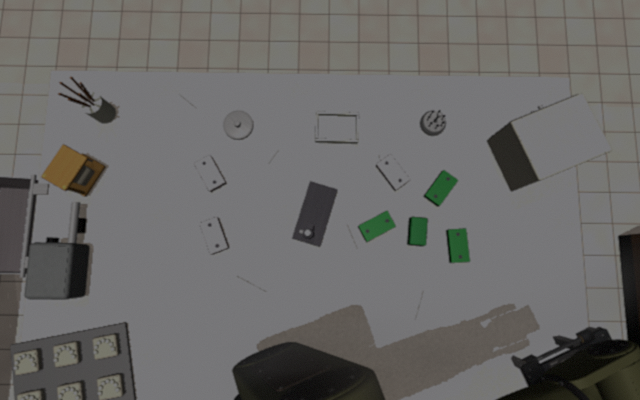

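View pics/scene0.png

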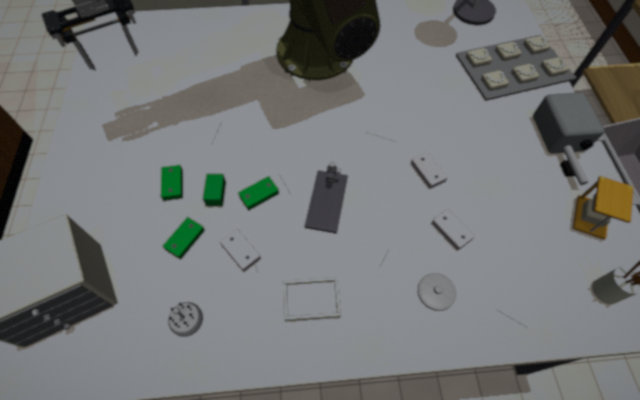

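Top view: bare-aluminium candidates are at (210,173), (214,235) and (393,171). The green look-alikes at (377,226), (418,231), (458,245) and (440,187) stay untouched. The white frame (337,127) and disc (238,125) are not spacers. The gauge is at (315,213), with its post at about (308,233). 48/24 = 2 spacers are needed, so I'll use the two left ones. Next is a close crop.

```bash
cat > h.py <<'E'
import cv2,numpy as np
from cell import manip
from scipy.spatial.transform import Rotation as Ro
def cast(px,z,p):
    R=cv2.Rodrigues(p["rvec"])[0];K=p["K"];t=p["tvec"]
    px=np.atleast_2d(px).astype(float)
    d=np.c_[px,np.ones(len(px))]@np.linalg.inv(K).T@R
    c=-R.T@t
    return c+d*((z-c[2])/d[:,2])[:,None]
def proj(X,p):
    return cv2.projectPoints(np.atleast_2d(X).astype(float),p["rvec"],p["tvec"],p["K"],None)[0][:,0]
E
python3 - <<'E'
from h import *
im=cv2.imread("pics/top0.png");p=manip.camera_params("top")
for n,c in dict(w1=(210,173),w2=(214,235),w3=(393,171),foot=(315,210),post=(308,233)).items():print(n,cast(c,24,p).round())
a=[cv2.resize(im[y-30:y+30,x-30:x+30],(390,290),interpolation=cv2.INTER_CUBIC) for x,y in((210,173),(214,235),(393,171),(315,213))]
m=np.vstack([np.hstack(a[:2]),np.hstack(a[2:])]);cv2.imwrite("pics/crop1.png",cv2.convertScaleAbs(m,alpha=1.6))
g=im.max(2)
# dark gauge
mk=((g<100)&(g>30)).astype(np.uint8);mk[:, :285]=0;mk[:,345:]=0;mk[:175]=0;mk[255:]=0
c=max(cv2.findContours(mk,0,2)[0],key=cv2.contourArea);r=cv2.minAreaRect(c);print(r)
b=cv2.boxPoints(r);print(cast(b,12,p).round(1))
print(g[173,190:232],g[150:196,210])
E
```

```text
w1 [[644. 267.  24.]]
w2 [[476. 248.  24.]]
w3 [[ 655. -231.   24.]]
foot [[546. -20.  24.]]
post [[484.  -2.  24.]]
((314.5945739746094, 213.56756591796875), (30.437889099121094, 61.02281951904297), 17.10272979736328)
[[470.   43.9  12. ]
 [630.4  -1.8  12. ]
 [606.4 -81.9  12. ]
 [446.8 -34.6  12. ]]
[121 119 121 119 120 120 122 119 116 115 118 121 119 121 121 121 120 120
 121 120 122 120 119 120 120 122 122 122 118 104  79  86 111 120 122 122
 120 119 120 121 120 120] [121 120 121 120 116 106 103 112 118 119 122 122 120 120 121 120 121 120
 121 120 122 121 121 122 119 121 120 120 120 121 119 122 122 121 121 121
 121 122 122 110  84  76 105 117 121 120]
```

View pics/crop1.png

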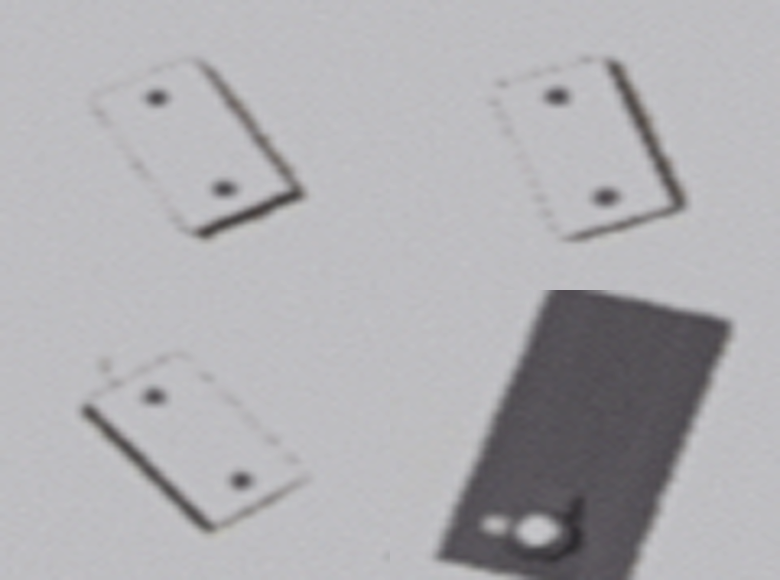

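```bash
cat >> h.py <<'E'
def holes(im,c,r,p,z=24):
    x0,y0=int(c[0]-r),int(c[1]-r)
    g=im.max(2)[y0:int(c[1]+r),x0:int(c[0]+r)].astype(float)
    return g,(x0,y0)
def go(x,y,z,yaw):
    """shift (tool axes, m) and twist from present pose to target; prints j6 expected"""
    s=manip.read_state();R=Ro.from_euler("xyz",s["eef_rot"]).as_matrix()
    d=R.T@(np.array([x,y,z])-s["eef_pos"])/1000
    j1=np.arctan2(y,x);ya=s["eef_rot"][2]
    best=min((yaw+k*np.pi for k in range(-3,4)),key=lambda v:abs(j1-v-np.pi/2))
    j6=j1-best-np.pi/2
    tw=-(best-ya)  # turning stays off the j6 wrap
    j6n=s["joints"][5]; j1n=s["joints"][0]
    tw=(j6-j6n)-(j1-j1n)
    print("shift",d.round(4),"twist",round(tw,4),"yaw",round(best,4),"j6",round(j6,3),"t",round(s["clock"],2))
E
python3 - <<'E'
from h import *
im=cv2.imread("pics/top0.png");p=manip.camera_params("top")
for n,c0 in dict(w1=(210,173),w2=(214,235),w3=(393,171)).items():
    x,y=c0;g=im.max(2)[y-18:y+19,x-18:x+19].astype(float)
    w=np.clip(112-g,0,None);k,l,st,ce=cv2.connectedComponentsWithStats((w>0).astype(np.uint8))
    out=[]
    for i in range(1,k):
        if st[i,4]<=20 and max(st[i,2:4])<=6 and st[i,4]>=3:
            yy,xx=np.where(l==i);ww=w[yy,xx];out.append((x-18+(xx*ww).sum()/ww.sum(),y-18+(yy*ww).sum()/ww.sum()))
    P=cast(out,24,p);print(n,np.round(out,1).tolist(),P.round(1).tolist())
    if len(P)==2:
        d=P[1]-P[0];yaw=np.arctan2(d[1],d[0]);print(" mid",P.mean(0).round(1),"len",np.linalg.norm(d).round(1),"yaw",yaw.round(3))
s=manip.read_state();R=Ro.from_euler("xyz",s["eef_rot"]).as_matrix();q=manip.camera_params("wrist");Rc=cv2.Rodrigues(q["rvec"])[0]
print("cam in tool",(R.T@(-Rc.T@q["tvec"]-s["eef_pos"])).round(1));print("cam axes in tool\n",(R.T@Rc.T).round(3))
E
```

```text
w1 [[203.7, 162.8], [194.7, 165.9], [200.9, 177.1], [214.1, 181.6]] [[672.3, 285.9, 24.0], [663.3, 309.9, 24.0], [632.4, 291.3, 24.0], [620.3, 255.1, 24.0]]
w2 [[209.3, 224.5]] [[503.5, 262.2, 24.0]]
w3 [[378.7, 156.3], [394.4, 158.8], [380.4, 159.9], [386.3, 162.6], [404.6, 171.7], [399.6, 180.0]] [[696.3, -192.2, 24.0], [689.9, -235.2, 24.0], [686.2, -196.7, 24.0], [678.8, -212.9, 24.0], [653.9, -262.6, 24.0], [630.7, -248.7, 24.0]]
cam in tool [ -80.4 -179.3   -0.9]
cam axes in tool
 [[-0.001  0.961  0.278]
 [ 0.001 -0.278  0.961]
 [ 1.     0.001 -0.   ]]
```

Run:
```python
from h import *
go(567,-27,150,-0.28)
```

```text
shift [-0.5065  0.0553 -0.2935] twist -2.4409 yaw -0.28 j6 -1.338 t 0.1
```

Request:
play_rows:
  series:
    - [[-0.507, 0.055, -0.294], -1.2, 0]
    - [[-0.507, 0.055, -0.294], -1.2, 0]
    - [[-0.507, 0.055, -0.294], -1.2, 0]
    - [[-0.507, 0.055, -0.294], -1.2, 0]
    - [[-0.507, 0.055, -0.294], -1.2, 0]
    - [[-0.507, 0.055, -0.294], -1.2, 0]
    - [[-0.507, 0.055, -0.294], -2.44, 0]
    - [[-0.507, 0.055, -0.294], -2.44, 0]
    - [[-0.507, 0.055, -0.294], -2.44, 0]
    - [[-0.507, 0.055, -0.294], -2.44, 0]
    - [[-0.507, 0.055, -0.294], -2.44, 0]
    - [[-0.507, 0.055, -0.294], -2.44, 0]
    - [[-0.507, 0.055, -0.294], -2.44, 0]
    - [[-0.507, 0.055, -0.294], -2.44, 0]
    - [[-0.507, 0.055, -0.294], -2.44, 0]
    - [[-0.507, 0.055, -0.294], -2.44, 0]
    - [[-0.507, 0.055, -0.294], -2.44, 0]
    - [[-0.507, 0.055, -0.294], -2.44, 0]
    - [[-0.507, 0.055, -0.294], -2.44, 0]
    - [[-0.507, 0.055, -0.294], -2.44, 0]

```text
clock: 2.1
eef_pos: [567.2, -26.3, 150.2]
eef_rot: [-1.57, 0.001, -0.282]
wrist_force: [-0.5, -0.5, -0.4]
finger_gap: 93.9
```

Run:
```python
from h import *
import pickle
s=manip.read_state();print(s["eef_pos"],s["eef_rot"],s["clock"],s["qd"].round(3))
q=manip.camera_params("wrist");im=manip.camera("wrist")[:,:,::-1];cv2.imwrite("pics/w1.png",im);pickle.dump(q,open("w1.pkl","wb"))
```

```text
[567.16950005 -26.28773053 150.15850341] [-1.57001977e+00  8.72748587e-04 -2.82057521e-01] 2.1 [ 0.002 -0.003 -0.001 -0.001 -0.001 -0.008]
```

View pics/w1.png

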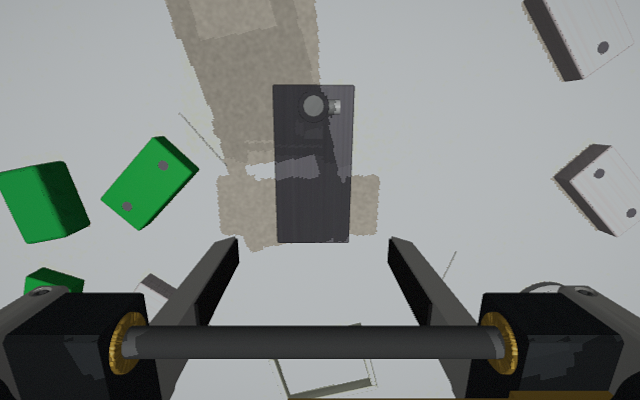

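Run:
```python
from h import *
import pickle
im=cv2.imread("pics/w1.png");q=pickle.load(open("w1.pkl","rb"))
g=im.max(2);mk=((g<120)).astype(np.uint8);mk[:,:262]=0;mk[:,366:]=0;mk[:78]=0;mk[250:]=0
mk=cv2.morphologyEx(mk,cv2.MORPH_CLOSE,np.ones((5,5)))
c=max(cv2.findContours(mk,0,1)[0],key=cv2.contourArea)[:,0]
P=cast(c,12,q)[:,:2].astype(np.float32);r=cv2.minAreaRect(P);print("foot rect",r);print(cv2.boxPoints(r).round(1))
print("post top px->",cast((314,106),82,q).round(1))
cr=im[78:250,255:372];cr=cv2.convertScaleAbs(cv2.resize(cr,None,fx=4.5*.75,fy=4.5*.75,interpolation=2),alpha=1.8);
cv2.imwrite("pics/w1c.png",cr)
# side profiles for edges
for y in (120,150,200,230): print(y,g[y,268:284],g[y,346:362])
```

```text
foot rect ((538.052734375, -17.547149658203125), (80.03720092773438, 163.5586395263672), 73.72052764892578)
[[448.3 -33. ]
 [605.3 -78.9]
 [627.8  -2.1]
 [470.8  43.8]]
post top px-> [[481.3  -0.   82. ]]
120 [137 137 137 140 142  96  51  57  58  59  56  58  58  57  57  57] [100  97  94  97  99 100  82 134 177 185 184 184 186 186 185 184]
150 [141 144 154 157 146 145  98  49  55  56  55  55  58  56  54  55] [ 93  92  92  96  99  80 131 177 184 184 184 184 184 183 184 184]
200 [152 150 150 148 149 147 152 117  64  58  63  63  63  61  60  59] [ 62  62  64  57 108 146 152 148 147 148 149 149 149 149 150 150]
230 [153 151 149 148 147 145 146 150 118  64  57  61  62  64  60  60] [ 63  65  53 140 159 154 150 150 152 152 153 153 154 152 154 154]
```

View pics/w1c.png

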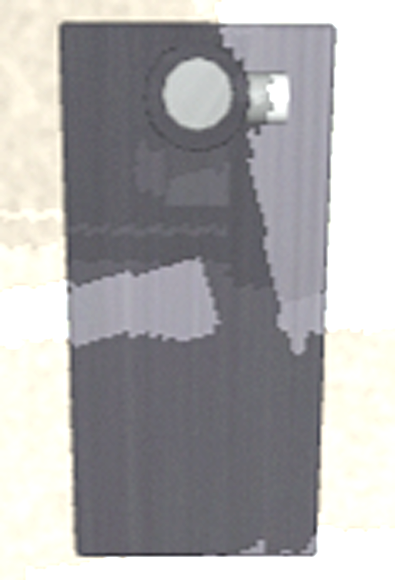

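Run:
```python
from h import *
import pickle
im=cv2.imread("pics/w1.png");q=pickle.load(open("w1.pkl","rb"))
u=np.array([np.cos(.284),-np.sin(.284)]);n=np.array([-u[1],u[0]]);c=np.array([538.05,-17.55])
f=cast((313.4,139.3),60,q)[0,:2];ps=cast((314,106),82,q)[0,:2]
for k in(f,ps):print(k.round(1),(k-c)@u,(k-c)@n)
print("target",c+28.5*u)
for hl in[(599,173),(631,212)]:print(cast(hl,24,q).round(1))
go(475,249,150,0.33)
```

```text
[506.5  -7.7] -33.00407929303374 0.6000216262794055
[481.3  -0. ] -59.412943885762154 0.9064501896059002
target [565.40835641 -25.535633  ]
[[620.  256.9  24. ]]
[[671.3 287.5  24. ]]
shift [-0.1652  0.0005  0.2388] twist -0.6115 yaw 0.33 j6 -1.418 t 2.15
```

Post and pointer front both fit: the pointer front is 33 mm behind the foot centre. The stack target is (566.0, -25.3) with yaw -0.284. w1 agrees across the two views. Next I hover over w2.

Request:
play_rows:
  series:
    - [[-0.165, 0, 0.239], -0.61, 0]
    - [[-0.165, 0, 0.239], -0.61, 0]
    - [[-0.165, 0, 0.239], -0.61, 0]
    - [[-0.165, 0, 0.239], -0.61, 0]
    - [[-0.165, 0, 0.239], -0.61, 0]
    - [[-0.165, 0, 0.239], -0.61, 0]
    - [[-0.165, 0, 0.239], -0.61, 0]
    - [[-0.165, 0, 0.239], -0.61, 0]
    - [[-0.165, 0, 0.239], -0.61, 0]
    - [[-0.165, 0, 0.239], -0.61, 0]
    - [[-0.165, 0, 0.239], -0.61, 0]
    - [[-0.165, 0, 0.239], -0.61, 0]

```text
clock: 3.35
eef_pos: [475.4, 248.6, 150.6]
eef_rot: [-1.57, 0.0, 0.327]
wrist_force: [0.7, -0.3, 0.0]
finger_gap: 93.7
```

```bash
cat >> h.py <<'E'
def hole_pair(im,q,z=24,box=(230,410,90,260)):
    x0,x1,y0,y1=box;g=im.max(2)[y0:y1,x0:x1];mk=(g<150).astype(np.uint8)
    k,l,st,ce=cv2.connectedComponentsWithStats(mk);o=[]
    for i in range(1,k):
        if 25<st[i,4]<400 and 0.6<st[i,2]/st[i,3]<1.7 and st[i,4]>0.6*st[i,2]*st[i,3]:o.append(ce[i]+[x0,y0])
    P=cast(o,z,q) if o else []
    print("px",np.round(o,1).tolist())
    for a in range(len(P)):
        for b in range(a):
            d=P[a]-P[b];L=np.linalg.norm(d)
            if 55<L<65:print("mid",((P[a]+P[b])/2).round(1),"L",L.round(1),"yaw",np.arctan(d[1]/d[0]).round(4))
E
python3 - <<'E'
from h import *
s=manip.read_state();print(s["eef_pos"],s["eef_rot"][2])
q=manip.camera_params("wrist");im=manip.camera("wrist")[:,:,::-1];cv2.imwrite("pics/w2.png",im)
hole_pair(im,q)
E
```

```text
[475.44804872 248.5927063  150.55274492] 0.32714664913396896
px []
```

View pics/w2.png

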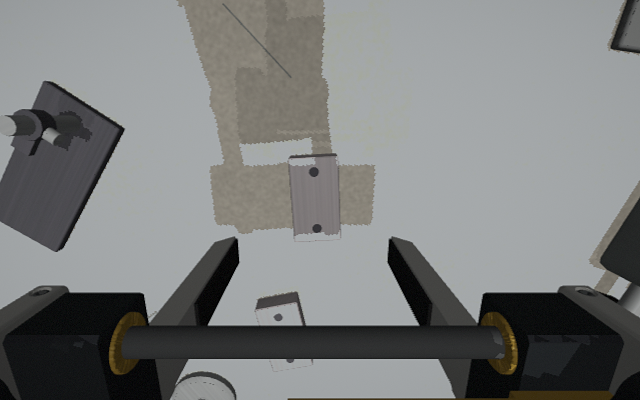

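Holes are at (314,172) and (317,228); the spacer is aligned with the jaws.

```bash
sed -i 's/mk=(g<150)/mk=(g<th)/; s/box=(230,410,90,260))/box=(230,410,90,260),th=100)/' h.py
python3 - <<'E'
from h import *
im=cv2.imread("pics/w2.png");q=manip.camera_params("wrist")
hole_pair(im,q,box=(295,335,160,236))
c=[[289,156],[339,154],[341,239],[294,241]];print(cast(c,24,q).mean(0).round(1))
E
```

```text
px [[313.5, 171.6], [316.5, 228.0]]
mid [475.3 252.4  24. ] L 60.0 yaw 0.3819
[473.7 252.7  24. ]
```

Run:
```python
from h import *
go(475.2,252.4,2.5,0.382)
```

```text
shift [0.0011 0.148  0.0034] twist -0.0542 yaw 0.382 j6 -1.465 t 3.4
```

Request:
play_rows:
  series:
    - [[0.001, 0.04, 0.0035], -0.054, 0]
    - [[0.001, 0.08, 0.0035], -0.054, 0]
    - [[0.001, 0.11, 0.0035], -0.054, 0]
    - [[0.001, 0.13, 0.0035], -0.054, 0]
    - [[0.001, 0.14, 0.0035], -0.054, 0]
    - [[0.001, 0.145, 0.0035], -0.054, 0]
    - [[0.001, 0.148, 0.0035], -0.054, 0]
    - [[0.001, 0.148, 0.0035], -0.054, 0]
    - [[0.001, 0.148, 0.0035], -0.054, 0.3]
    - [[0.001, 0.148, 0.0035], -0.054, 0.5]
    - [[0.001, 0.148, 0.0035], -0.054, 0.7]
    - [[0.001, 0.148, 0.0035], -0.054, 0.7]
    - [[0.001, 0.148, 0.0035], -0.054, 0.7]
    - [[0.001, 0.148, 0.0035], -0.054, 0.7]
    - [[0.001, 0.148, 0.0035], -0.054, 0.7]
    - [[0.001, 0.148, 0.0035], -0.054, 0.7]
  squeeze: 35

```text
clock: 5.0
eef_pos: [475.2, 252.4, 2.6]
eef_rot: [-1.57, 0.0, 0.381]
wrist_force: [0.2, -0.9, 1.0]
finger_gap: 49.6
```

Run:
```python
from h import *
print(manip.read_state()["eef_pos"],manip.read_state()["eef_rot"])
```

```text
[475.1522279  252.42658039   2.55873468] [-1.56983015e+00  1.18696372e-04  3.81411787e-01]
```

Run:
```python
from h import *
go(566.0,-25.3,110,-0.284)
```

```text
shift [-0.0191 -0.1077 -0.2915] twist 0.6662 yaw -0.284 j6 -1.331 t 5.0
```

Request:
play_rows:
  series:
    - [[0, -0.02, 0], 0, 0.7]
    - [[0, -0.06, 0], 0, 0.7]
    - [[0, -0.108, 0], 0, 0.7]
    - [[-0.003, -0.108, -0.04], 0.1, 0.7]
    - [[-0.006, -0.108, -0.08], 0.2, 0.7]
    - [[-0.008, -0.108, -0.12], 0.3, 0.7]
    - [[-0.01, -0.108, -0.16], 0.4, 0.7]
    - [[-0.013, -0.108, -0.2], 0.5, 0.7]
    - [[-0.016, -0.108, -0.24], 0.6, 0.7]
    - [[-0.018, -0.108, -0.27], 0.666, 0.7]
    - [[-0.019, -0.108, -0.285], 0.666, 0.7]
    - [[-0.019, -0.108, -0.2915], 0.666, 0.7]
    - [[-0.019, -0.108, -0.2915], 0.666, 0.7]
    - [[-0.019, -0.108, -0.2915], 0.666, 0.7]
    - [[-0.019, -0.108, -0.2915], 0.666, 0.7]

```text
clock: 6.5
eef_pos: [565.9, -24.1, 110.3]
eef_rot: [-1.57, 0.001, -0.283]
wrist_force: [0.0, 0.0, -3.3]
finger_gap: 49.7
```

Run:
```python
from h import *
s=manip.read_state();print(s["eef_pos"],s["eef_rot"])
q=manip.camera_params("wrist");im=manip.camera("wrist")[:,:,::-1];cv2.imwrite("pics/w3.png",im)
zt=s["eef_pos"][2]-2.5+24
hole_pair(im,q,z=zt,box=(270,350,140,320))
go(566.0,-25.3,14.8,-0.284)
```

```text
[565.88116562 -24.12270576 110.29968799] [-1.56994570e+00  8.39013222e-04 -2.82771718e-01]
px [[312.8, 217.3], [312.8, 313.2]]
mid [565.8 -23.8 131.8] L 59.6 yaw -0.2817
shift [ 0.0004  0.0956 -0.001 ] twist 0.0014 yaw -0.284 j6 -1.331 t 6.55
```

View pics/w3.png

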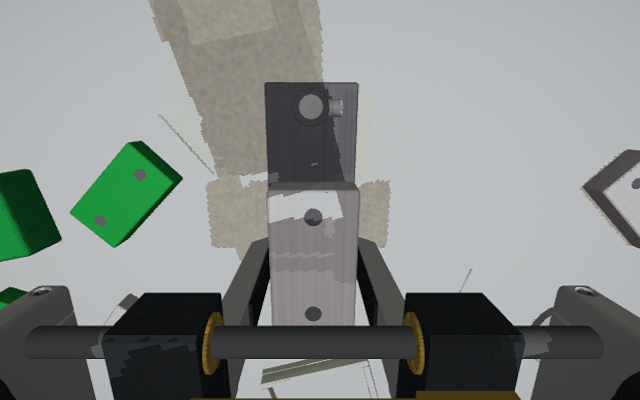

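Request:
play_rows:
  series:
    - [[0, 0.03, -0.001], 0.001, 0.7]
    - [[0, 0.06, -0.001], 0.001, 0.7]
    - [[0, 0.08, -0.001], 0.001, 0.7]
    - [[0, 0.088, -0.001], 0.001, 0.7]
    - [[0, 0.092, -0.001], 0.001, 0.7]
    - [[0, 0.094, -0.001], 0.001, 0.7]
    - [[0, 0.0955, -0.001], 0.001, 0.7]
    - [[0, 0.0955, -0.001], 0.001, 0.7]
    - [[0, 0.0955, -0.001], 0.001, 0.7]
    - [[0, 0.0955, -0.001], 0.001, 0.7]

```text
clock: 7.55
eef_pos: [565.8, -25.2, 15.2]
eef_rot: [-1.57, 0.0, -0.284]
wrist_force: [-0.2, 0.1, -2.9]
finger_gap: 49.9
```

Run:
```python
from h import *
s=manip.read_state();print(s["eef_pos"],s["eef_rot"],s["wrist_force"])
```

```text
[565.78139918 -25.16922321  15.22402597] [-1.56987442e+00  1.42065790e-04 -2.84033252e-01] [-0.22391542  0.06233108 -2.85366068]
```

Not quite in contact. I'll lower 0.7 mm, open and retreat.

Request:
play_rows:
  series:
    - [[0, 0.0007, 0], 0, 0.7]
    - [[0, 0.0009, 0], 0, 0.7]
    - [[0, 0.0009, 0], 0, 0.7]
    - [[0, 0.0009, 0], 0, 0.4]
    - [[0, 0.0009, 0], 0, 0.25]
    - [[0, 0.0009, 0], 0, 0.1]
    - [[0, 0.0009, 0], 0, 0.1]
    - [[0, 0.0009, 0], 0, 0.1]
    - [[0, -0.03, 0], 0, 0.1]
    - [[0, -0.07, 0], 0, 0.1]
    - [[0, -0.11, 0], 0, 0]
    - [[0, -0.135, 0], 0, 0]
    - [[0, -0.135, 0], 0, 0]
    - [[0, -0.135, 0], 0, 0]

```text
clock: 8.95
eef_pos: [565.7, -25.3, 150.0]
eef_rot: [-1.57, -0.0, -0.284]
wrist_force: [-0.4, -0.1, -0.9]
finger_gap: 93.7
```

Run:
```python
from h import *
s=manip.read_state();print(s["eef_pos"],s["eef_rot"][2])
q=manip.camera_params("wrist");im=manip.camera("wrist")[:,:,::-1];cv2.imwrite("pics/w4.png",im)
hole_pair(im,q,z=36,box=(285,345,130,250))
go(646.0,271.3,150,0.537)
```

```text
[565.66424278 -25.28941453 150.02522301] -0.28402612592391707
px [[312.7, 231.7]]
shift [-0.0056 -0.0006  0.3073] twist 2.3209 yaw -2.6046 j6 1.431 t 9.0
```

Request:
play_rows:
  series:
    - [[0, 0, 0.045], -0.1, 0]
    - [[0, 0, 0.09], -0.2, 0]
    - [[-0.001, 0, 0.135], -0.3, 0]
    - [[-0.002, 0, 0.18], -0.42, 0]
    - [[-0.003, 0, 0.22], -0.54, 0]
    - [[-0.004, 0, 0.26], -0.66, 0]
    - [[-0.005, 0, 0.29], -0.78, 0]
    - [[-0.0055, 0, 0.307], -0.821, 0]
    - [[-0.0055, 0, 0.307], -0.821, 0]
    - [[-0.0055, 0, 0.307], -0.821, 0]
    - [[-0.0055, 0, 0.307], -0.821, 0]
    - [[-0.0055, 0, 0.307], -0.821, 0]

```text
clock: 10.2
eef_pos: [646.1, 269.9, 149.4]
eef_rot: [-1.569, 0.001, 0.535]
wrist_force: [-0.1, -0.4, -0.2]
finger_gap: 93.8
```

Run:
```python
from h import *
s=manip.read_state();print(s["eef_pos"],s["eef_rot"][2],s["joints"][5])
q=manip.camera_params("wrist");im=manip.camera("wrist")[:,:,::-1];cv2.imwrite("pics/w5.png",im)
hole_pair(im,q,box=(285,345,130,250));hole_pair(im,q,box=(285,345,130,250),th=130)
o=cv2.imread("pics/w4.png");m=np.hstack([o[100:270,240:400],im[100:270,240:400]]);cv2.imwrite("pics/c45.png",cv2.resize(m,None,fx=2.5,fy=2.5))
```

```text
[646.11597929 269.9353201  149.43151681] 0.5352385875792034 -1.763396200489051
px [[313.0, 171.4], [313.0, 228.1]]
mid [646.2 271.8  24. ] L 60.0 yaw 0.5367
px []
```

View pics/c45.png

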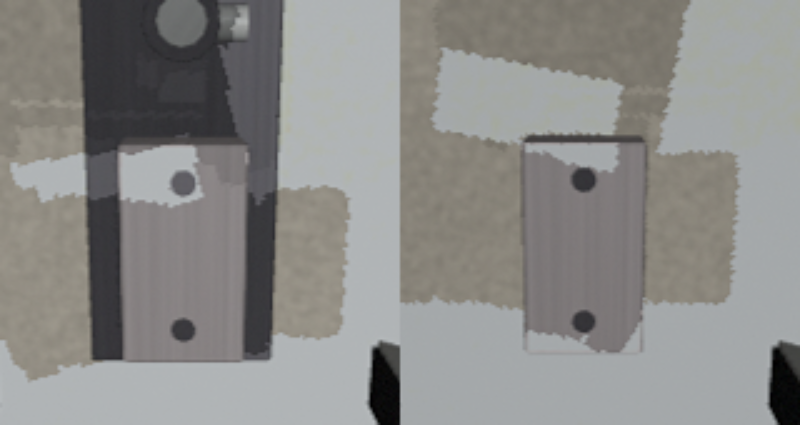

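Run:
```python
from h import *
s=manip.read_state();R=Ro.from_euler("xyz",s["eef_rot"]).as_matrix()
print(R.T@(np.array([646.2,271.8,2.5])-s["eef_pos"]))
# first spacer in w4: rebuild wrist cam pose there
q=manip.camera_params("wrist");Rc=cv2.Rodrigues(q["rvec"])[0]
A=R.T@Rc.T;b=R.T@(-Rc.T@q["tvec"]-s["eef_pos"])
R2=Ro.from_euler("xyz",[-1.5705,0,-.284]).as_matrix();Rw=(R2@A).T;C=np.array([565.66,-25.29,150.03])+R2@b
q2=dict(K=q["K"],rvec=cv2.Rodrigues(Rw)[0],tvec=-Rw@C)
P=cast([(313.2,172.8),(312.7,231.7)],36,q2);d=P[1]-P[0];print(P.mean(0),np.linalg.norm(d),np.arctan(d[1]/d[0]))
```

```text
[  0.9868437  147.06499881   1.23240161]
[566.62675685 -24.16221272  36.        ] 60.25404647431169 -0.2913494640408634
```

Request:
play_rows:
  series:
    - [[0.0007, 0.04, 0.0015], -0.002, 0]
    - [[0.0007, 0.08, 0.0015], -0.002, 0]
    - [[0.0007, 0.11, 0.0015], -0.002, 0]
    - [[0.0007, 0.13, 0.0015], -0.002, 0]
    - [[0.0007, 0.14, 0.0015], -0.002, 0]
    - [[0.0007, 0.145, 0.0015], -0.002, 0]
    - [[0.0007, 0.147, 0.0015], -0.002, 0]
    - [[0.0007, 0.147, 0.0015], -0.002, 0]
    - [[0.0007, 0.147, 0.0015], -0.002, 0.3]
    - [[0.0007, 0.147, 0.0015], -0.002, 0.5]
    - [[0.0007, 0.147, 0.0015], -0.002, 0.7]
    - [[0.0007, 0.147, 0.0015], -0.002, 0.7]
    - [[0.0007, 0.147, 0.0015], -0.002, 0.7]
    - [[0.0007, 0.147, 0.0015], -0.002, 0.7]
    - [[0.0007, 0.147, 0.0015], -0.002, 0.7]
    - [[0.0007, 0.147, 0.0015], -0.002, 0.7]
  squeeze: 35

```text
clock: 11.85
eef_pos: [645.9, 271.8, 2.6]
eef_rot: [-1.569, 0.0, 0.537]
wrist_force: [-0.6, -1.0, 0.0]
finger_gap: 49.8
```

Run:
```python
from h import *
s=manip.read_state();print(s["eef_pos"],s["eef_rot"],s["finger_gap"])
R=Ro.from_euler("xyz",s["eef_rot"]).as_matrix()
print(R.T@(np.array([566.0,-25.2,110])-s["eef_pos"]))
```

```text
[645.87562803 271.81232205   2.57770218] [-1.56937560e+00  4.28873739e-04  5.37427743e-01] 49.78692483683067
[-220.71041548 -107.63193417 -214.09872656]
```

Twist is 0.537 + 0.284 = 0.821.

Request:
play_rows:
  series:
    - [[0, -0.02, 0], 0, 0.7]
    - [[0, -0.06, 0], 0, 0.7]
    - [[0, -0.108, 0], 0, 0.7]
    - [[-0.028, -0.108, -0.027], 0.1, 0.7]
    - [[-0.056, -0.108, -0.054], 0.2, 0.7]
    - [[-0.084, -0.108, -0.081], 0.3, 0.7]
    - [[-0.112, -0.108, -0.108], 0.42, 0.7]
    - [[-0.14, -0.108, -0.135], 0.54, 0.7]
    - [[-0.168, -0.108, -0.162], 0.66, 0.7]
    - [[-0.196, -0.108, -0.19], 0.76, 0.7]
    - [[-0.212, -0.108, -0.206], 0.821, 0.7]
    - [[-0.2205, -0.108, -0.214], 0.821, 0.7]
    - [[-0.2205, -0.108, -0.214], 0.821, 0.7]
    - [[-0.2205, -0.108, -0.214], 0.821, 0.7]
    - [[-0.2205, -0.108, -0.214], 0.821, 0.7]
    - [[-0.2205, -0.108, -0.214], 0.821, 0.7]

```text
clock: 13.45
eef_pos: [566.3, -24.0, 110.3]
eef_rot: [-1.57, 0.001, -0.282]
wrist_force: [-1.0, -0.1, -3.7]
finger_gap: 50.2
```

Run:
```python
from h import *
s=manip.read_state();print(s["eef_pos"],s["eef_rot"])
q=manip.camera_params("wrist");im=manip.camera("wrist")[:,:,::-1];cv2.imwrite("pics/w6.png",im)
hole_pair(im,q,z=s["eef_pos"][2]+21.5,box=(270,350,140,320))
R=Ro.from_euler("xyz",s["eef_rot"]).as_matrix()
print(R.T@(np.array([566.0,-25.1,39.2])-s["eef_pos"]))
```

```text
[566.31469561 -24.00335784 110.28199674] [-1.57010023e+00  1.40300717e-03 -2.81710400e-01]
px [[312.7, 217.1], [312.7, 313.0]]
mid [566.  -23.6 131.8] L 59.6 yaw -0.2809
[ 0.10230324 71.08111177 -1.1903784 ]
```

Request:
play_rows:
  series:
    - [[0, 0.03, -0.0012], 0.002, 0.7]
    - [[0, 0.05, -0.0012], 0.002, 0.7]
    - [[0, 0.06, -0.0012], 0.002, 0.7]
    - [[0, 0.066, -0.0012], 0.002, 0.7]
    - [[0, 0.069, -0.0012], 0.002, 0.7]
    - [[0, 0.0705, -0.0012], 0.002, 0.7]
    - [[0, 0.0712, -0.0012], 0.002, 0.7]
    - [[0, 0.0712, -0.0012], 0.002, 0.7]
    - [[0, 0.0712, -0.0012], 0.002, 0.7]

```text
clock: 14.4
eef_pos: [566.0, -25.3, 39.5]
eef_rot: [-1.57, 0.001, -0.284]
wrist_force: [-0.2, 0.1, -2.7]
finger_gap: 49.5
```

Request:
play_rows:
  series:
    - [[0, 0.0007, 0], 0, 0.7]
    - [[0, 0.0009, 0], 0, 0.7]
    - [[0, 0.0009, 0], 0, 0.7]
    - [[0, 0.0009, 0], 0, 0.4]
    - [[0, 0.0009, 0], 0, 0.25]
    - [[0, 0.0009, 0], 0, 0.1]
    - [[0, 0.0009, 0], 0, 0.1]
    - [[0, 0.0009, 0], 0, 0.1]
    - [[0, -0.03, 0], 0, 0.1]
    - [[0, -0.07, 0], 0, 0.1]
    - [[0, -0.11, 0], 0, 0]
    - [[0, -0.135, 0], 0, 0]
    - [[0, -0.135, 0], 0, 0]
    - [[0, -0.135, 0], 0, 0]

```text
clock: 15.8
eef_pos: [566.0, -25.4, 174.3]
eef_rot: [-1.57, 0.001, -0.284]
wrist_force: [-0.1, -0.1, -1.4]
finger_gap: 94.0
```

Run:
```python
from h import *
s=manip.read_state();print(s["eef_pos"],s["eef_rot"][2])
q=manip.camera_params("wrist");im=manip.camera("wrist")[:,:,::-1];cv2.imwrite("pics/w7.png",im)
for t in(100,130):hole_pair(im,q,z=60,th=t,box=(285,345,130,260))
sc=manip.camera("scene")[:,:,::-1]
m=np.hstack([cv2.resize(im[70:270,210:410],(400,400)),cv2.resize(sc[130:250,270:390],(400,400),interpolation=2)]);cv2.imwrite("pics/c7.png",cv2.convertScaleAbs(m,alpha=1.4))
```

```text
[566.02470414 -25.4172712  174.27649593] -0.2840512880910536
px [[313.0, 172.7], [312.8, 231.1]]
mid [565.7 -24.7  60. ] L 59.7 yaw -0.2853
px [[312.9, 172.6], [313.0, 231.2]]
mid [565.8 -24.7  60. ] L 59.9 yaw -0.2815
```

View pics/c7.png

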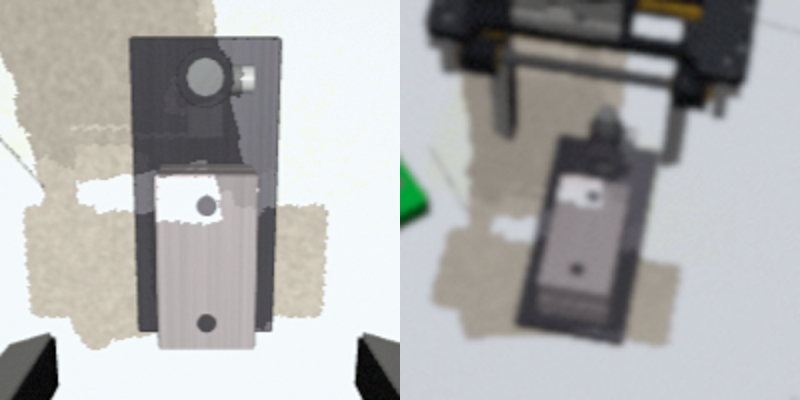

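The two-spacer stack is flat, aligned and in place: top centre (565.8, -24.7), yaw -0.283, against a target of (566.0, -25.3), -0.284. Both spacers coincide, the third still lies untouched on the bench, and the robot is clear.

```bash
python3 -c "
from cell import manip
print(manip.sign_off())"
```

```text
the job is handed in; nothing more can be done
None
```

I stacked two aluminium spacers flat on the foot of the height gauge. Two 24 mm plates make 48 mm, which brings the top level with the pointer. The third spacer and the green look-alikes were not touched. The job was handed in at about 16 s of the 58 s allowed.

**Position of the stack:** the last wrist picture puts the top plate's centre at (565.8, -24.7), within 1 mm of the target (566.0, -25.3). Its yaw came out at -0.282 to -0.285, against the gauge's -0.284. A similar check of the lower plate, from a picture taken before the second went on, gave (566.6, -24.2) and -0.291. That is about 1 mm and 0.4° off, within the 2 mm the calibration is good to.

**Checks:** the readings after each move showed no more than about 4 N at the wrist, and both plates gripped at about 50 mm. I did not measure the height of the stack directly; it follows from the plate thickness and where the plates settled. The first hole check on the lower plate found only one of its two holes, so I read the other from the picture crop.

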